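Hold the optical cell in the light path of the test bench

ROBOT

A 6-joint arm with a two-finger parallel gripper is mounted at the origin on the work surface; the furniture and walls round the work are solid. World frame = base frame: x ahead of the robot, y to its left, z up, the work surface at z = 0. Lengths are in mm, angles in rad, forces in N, time in s.
With the tool pointing down it reaches from about 350 to 775 mm from the base axis. Payload 7.3 kg.
Tool frame: the origin (TCP) lies between the finger pads; the fingertips stand 25 mm ahead of it and the grasp point (between the pads) lies 6 mm ahead of it; z points along the fingers, y is the direction in which the jaws open and shut (so a half turn about z gives the same grasp; the last joint's range is limited). The gripper opens to 92 mm and grips with 3 to 60 N. Pads are 19 mm wide; open, the fingers measure 130 mm over their backs; the gripper's body (75 mm by 190 mm) begins 47 mm behind the grasp point.
Start: joints at [1.161, 0.342, 1.524, -0, 1.275, -0.146], TCP at [136.878, 506.86, 251.741] pointing down, gripper open.
Joint ranges: [-2.53, 2.53], [-0.77, 2.02], [0.04, 2.7], [-1, 4.14], [0.28, 2.66], [-3.11, 3.11]. Speed limits (rad/s): [2.57, 2.57, 3.14, 3.14, 3.14, 3.14].

INTERFACE

Orientations are given as [roll, pitch, yaw] about the fixed x, y, z axes, in that order (R = Rz(yaw) Ry(pitch) Rx(roll)).
In Python, from plant import get_obs, capture, calibration, close_job gives the robot as it stands. The module is installed in compiled form; this text tells all that it offers.
- The arm moves only by the shell command python3 -m jog 'ROWS'. ROWS is JSON, one flat list of numbers, 5 for each row, row after row: the closure, from 0 (fully open) to 1 (shut), then the shift along the tool's x, y, z in mm, then the turn about the tool's z in degrees. In form: [fingers, tx, ty, tz, yaw, fingers, tx, ty, tz, yaw, ...]. A call has 1 to 5 rows; each row shifts and turns the pose as measured when the row begins, along the tool's axes as they then stand; what a row does not reach is not made up. A row lasts 1/10 s, in which the tool goes at most 50 mm and 8.59 degrees, less where a joint would pass 70% of its speed; a pose out of reach is approached as far as the arm can. A call is refused whole if a number of a shift passes 50 or a number of a turn 8.59, either way. A call with a gripper value outside its range is refused whole. The fingers move at their own pace and stop on an object; the grip force is fixed at half the most. Time passes only in rows, so rows that do not move let the fingers close. It gives the time, the measured TCP pose, the force and the opening at its end, in the units of the state.
- get_obs(): the state, without advancing time (a new reading comes with each control period).
- capture(name): name is "scene" or "top"; returns (picture, depth): 480x640x3 uint8, red, green, blue; 480x640 float32, mm along the optical axis (not along the pixel's ray), 0 where there is no reading.
- calibration(name): a dict with "fovy" (degrees; the focal length in pixels is half the picture's height over the tangent of half this angle, whatever the lens; pixels are square), "cx", "cy" (the principal point, pixels), "k1" (the pictures are not rectified: a ray, as slopes to the right and down, at radius r is drawn at 1 + k1 r^2 times it, then the intrinsics apply), "R" (3x3) and "t" (3): a world point X has camera coordinates R X + t. Camera axes: x right, y down, z forward; pixel columns grow to the right and rows downward; lengths in mm; the calibration is good to about 2 mm. A picture is of the moment at which its call begins. calibration takes no time and is no camera call.
- close_job(): hands the job in, once; it reports no verdict.
The state is a dict: "time": time; "joint_positions": joint angles; "dq": joint speeds; "tau": joint torques, N m; "tool_pos": TCP position; "tcp_rot": TCP orientation; "contact_force": force on the tool from outside, world axes, zero at the start; "moment": the same for the moment, N m; "grip_width": finger opening in mm.
Only numpy, scipy, OpenCV 4.12 (cv2) and the standard library are available. Lean on these libraries where they do the work, as an engineer would, in place of code of your own. Each camera call takes 0.05 s, during which the arm holds its last target.

TASK

First push the bezel carriage of the light bench away from you along its rail until the spring detent snaps it fully home, so that its hole opens the lamp. Then take the taller of the two clear cells out of the wooden rack, touching only its frosted faces and never its polished ones, and hold it upright in the light path, about midway between carriage and receiver and centred on the beam, its polished faces square to lamp and receiver. The program finishes while the gripper still holds the cell there, free of the bench; leave the shorter cell in the rack and everything else on the desk where it is.

Things in the scene. Friction and masses are not known exactly. Their poses are not given: they have to be found in the camera images.
- light_path (a point): Point on the light path, about midway between carriage plate and receiver, 105 mm above the desk: the cell's centre belongs here. y runs along the path toward the lamp, x the way the carriage is pushed (away from the robot), z up. Free gap along y: -86 mm (receiver barrel) to +92 mm (carriage plate, 6 mm thick, top 130 mm above the desk; its sled, below 28 mm height, reaches in to +75).
- bench: Fixed light bench: aluminium base 120 (x) x 310 (y) mm on rubber feet, its top 17 mm high, origin on the desk under its centre, axes as light_path (which lies at y = -15 mm). Two grey towers 46 x 38 mm, tops 130 mm above the desk: lamp at y = +130, receiver at y = -130 mm, with short black barrels 34 mm across that look at each other along the light path. The carriage rail lies at y = +80 mm.
- carriage (a joint): Travel of the bezel carriage along the bench's +x: 0 pulled out, 0.045 m home at its stop, its round hole then on the light path. Starts at 0 to 0.008. Friction resists with 1.5 N, and from 0.026 a spring plunger too, 6 N in all at 0.041; past that the plunger drops behind its ridge, drives the carriage to 0.045 and holds it there (15 N pull it out). Let go earlier, it may creep back.
- push_tab (a point): Middle, 98 mm above the desk, of the near (-x) face of the carriage's push tab, free on that side: upright steel plate 10 (x) x 26 (y) mm, top 118 mm above the desk. Axes as the bench's. The carriage plate begins 29 mm behind this face. With the carriage home, the lamp tower's front is 26 mm further in +x, from 31 mm to the +y side; a plunger 78 mm high stands just before it.
- tall_cell_center (a point): Centre of the taller clear cell: loose upright block 24 (x) x 39 (y) x 64 (z) mm, about 80 g, with a grey cap 20 x 30 mm on top (within the 64). Frosted (matt white) faces look to its +x and -x, 24 mm apart: grip these. Polished clear faces look to +y and -y. It stands in one of the rack's pockets, foot 8 mm above the desk, 52 mm of it above the rack's top.
- tall_cell: The taller cell itself; origin at the centre of its underside, same axes as tall_cell_center.
- tall_cell_polished: The two polished faces (18 x 58 mm each) of the taller cell, to +y and -y; origin and axes are the cell's own (underside centre). Fingers must not touch them.
- short_cell_center (a point): Centre of the shorter cell: same section 24 x 39 mm and faces, 44 mm high; in the rack's other pocket. Stays there.
- rack: Fixed wooden rack 64 (x) x 156 (y) x 20 mm, origin under its centre. Two pockets 28 x 43 mm, 12 mm deep, centred at y = +38 and y = -38 mm; the cells stand in them loosely with their y along the rack's y, in either order.
- kraft_tube: Cardboard tube 68 mm across, 72 mm high, on end; bystander, origin at its underside's centre.
- glue_bottle: White glue bottle 47 mm across, 148 mm high; bystander, origin at its underside's centre.
- flat_file: Flat steel file 16 x 200 x 4 mm lying along its y; bystander.
Not all that is in view belongs to the job. What is shaped like the tall_cell but orange or yellow is not meant.

How it is judged:
By the outcome, as a careful person would: the job done as asked, in the order asked, and still so for the second after the job is handed in, while the arm keeps its last pose, push and grip.
It also fails if it takes over 64 s, if anything falls off the work surface, if the arm or the gripper's body presses on something with over 40 N, if the wrist force passes 120 N, or if a joint passes its speed limit or range.

## Working session

There is one attempt and no reset: what is moved stays moved. The work goes in short steps, Python scripts to look and compute and a shell command to move; the robot and the scene stay as the last step left them, time stands still between calls to the robot, and variables do not carry over. Pictures are saved under pics/ and viewed, and the job is handed in when it is done.

```bash
mkdir -p pics; cat > h.py <<'E'
import numpy as np, cv2
from plant import get_obs, capture, calibration
def K(n):
    c=calibration(n); f=240/np.tan(np.radians(c["fovy"])/2); return c,f
def ray(n,u,v):
    c,f=K(n); xd=np.array([(u-c["cx"])/f,(v-c["cy"])/f]); x=xd.copy()
    for _ in range(20): x=xd/(1+c["k1"]*(x@x))
    R=np.array(c["R"]); t=np.array(c["t"])
    return -R.T@t, R.T@np.array([x[0],x[1],1])
def onz(n,u,v,z):
    o,d=ray(n,u,v); return o+d*(z-o[2])/d[2]
def dep(n,u,v,D):
    o,d=ray(n,u,v); return o+d*D
def proj(n,X):
    c,f=K(n); p=np.array(c["R"])@np.array(X)+np.array(c["t"]); s=p[:2]/p[2]; s=s*(1+c["k1"]*(s@s)); return s*f+[c["cx"],c["cy"]]
E
python3 - <<'E'
from h import *
for n in("scene","top"):
    p,d=capture(n); cv2.imwrite(f"pics/{n}0.png",p[:,:,::-1]); np.save(f"pics/{n}0.npy",d)
    c=calibration(n); print(n,c)
print(get_obs())
E
```

```text
scene {'fovy': 50.724857304993364, 'cx': 320.9616574669446, 'cy': 247.2515175316531, 'k1': -0.03571594557379357, 'R': array([[ 0.65470371, -0.7558406 ,  0.00824907],
       [-0.40955234, -0.36388149, -0.83657465],
       [ 0.63531877,  0.5443301 , -0.54779084]]), 't': array([-416.0745077 ,  215.6958658 ,  918.15938131])}
top {'fovy': 52.79840870596223, 'cx': 316.255604842686, 'cy': 233.1956799734705, 'k1': 0.040735912834117954, 'R': array([[-0.02436292, -0.99958349,  0.01546928],
       [-0.99688193,  0.02312956, -0.07544165],
       [ 0.07505243, -0.01725903, -0.99703022]]), 't': array([-144.40155742,  487.89624873, 1374.47213593])}
{'time': 0.1, 'joint_positions': array([ 1.16096018e+00,  3.42641329e-01,  1.52490272e+00, -4.34453540e-05,
        1.27540836e+00, -1.46003695e-01]), 'dq': array([-8.06378278e-04, -3.28400068e-03, -1.73971510e-03, -1.66830101e-04,
        3.38489557e-05, -8.43179436e-05]), 'tau': array([ 1.73523000e-03, -4.32008457e+01, -2.44695908e+01,  7.19863339e-02,
        5.25017094e-02, -7.74658929e-05]), 'tool_pos': array([136.77189752, 506.53412208, 251.12707444]), 'tcp_rot': array([-3.14024132e+00, -1.56720704e-04,  2.87777277e+00]), 'contact_force': array([-0.59815713, -0.05778891,  0.57325727]), 'moment': array([-0.01816186, -0.00171179,  0.01284549]), 'grip_width': 91.5742461201684}
```

View pics/scene0.png

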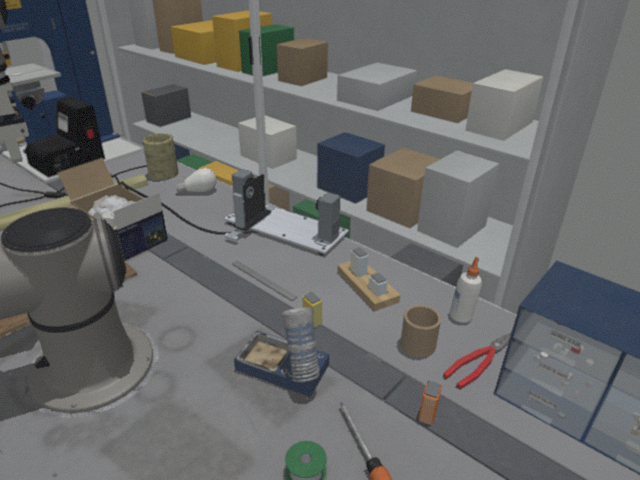

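View pics/top0.png

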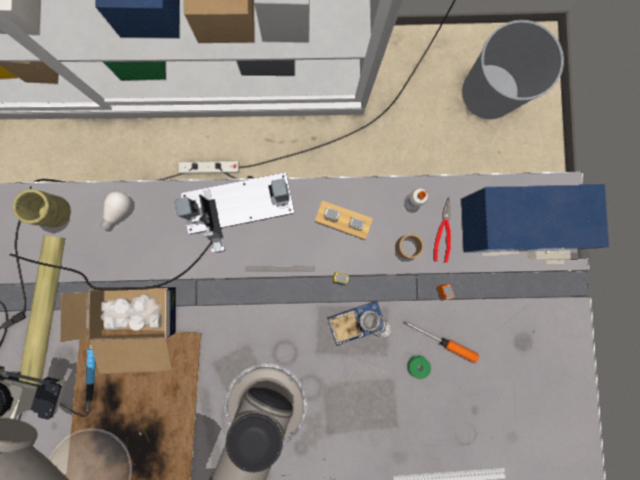

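```bash
python3 - <<'E'
import cv2
t=cv2.imread("pics/top0.png");s=cv2.imread("pics/scene0.png")
cv2.imwrite("pics/t1.png",cv2.resize(t[160:280,160:320],None,fx=5,fy=5,interpolation=2))
cv2.imwrite("pics/t2.png",cv2.resize(t[190:250,300:400],None,fx=8,fy=8,interpolation=2))
cv2.imwrite("pics/s1.png",cv2.resize(s[160:260,210:360],None,fx=5,fy=5,interpolation=2))
cv2.imwrite("pics/s2.png",cv2.resize(s[235:315,325:415],None,fx=7,fy=7,interpolation=2))
E
```

```text
(no output)
```

View pics/t1.png

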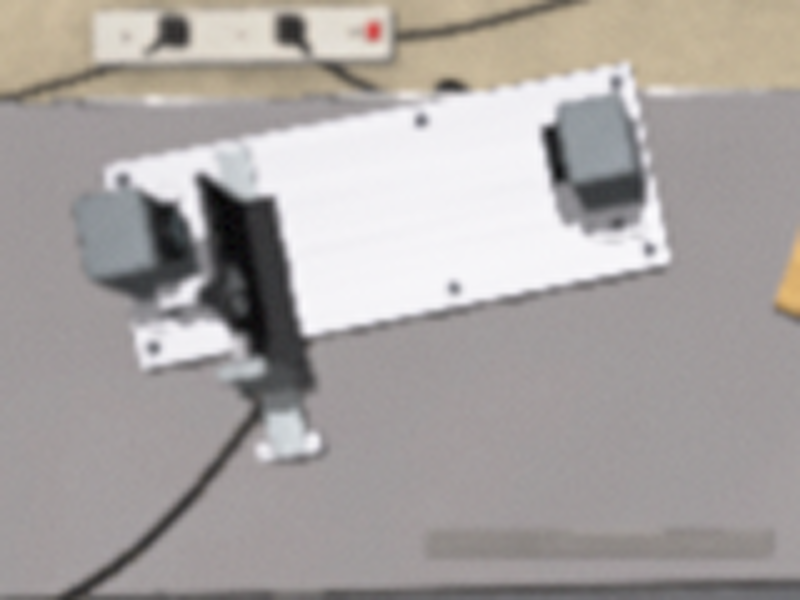

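View pics/t2.png

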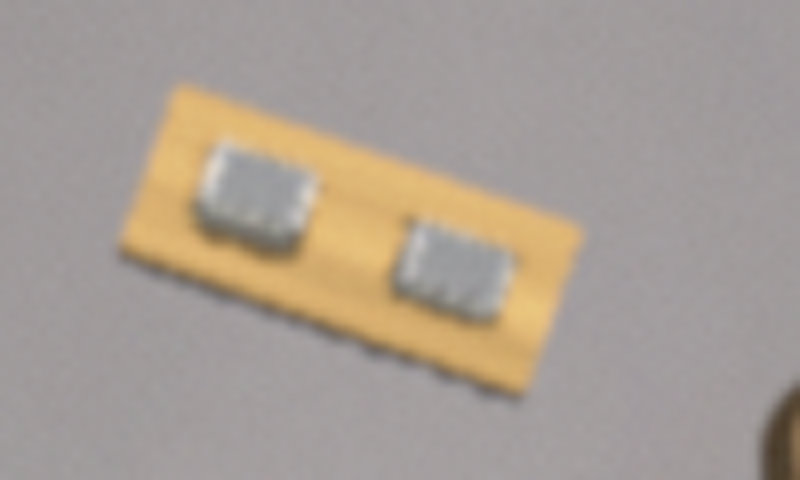

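View pics/s1.png

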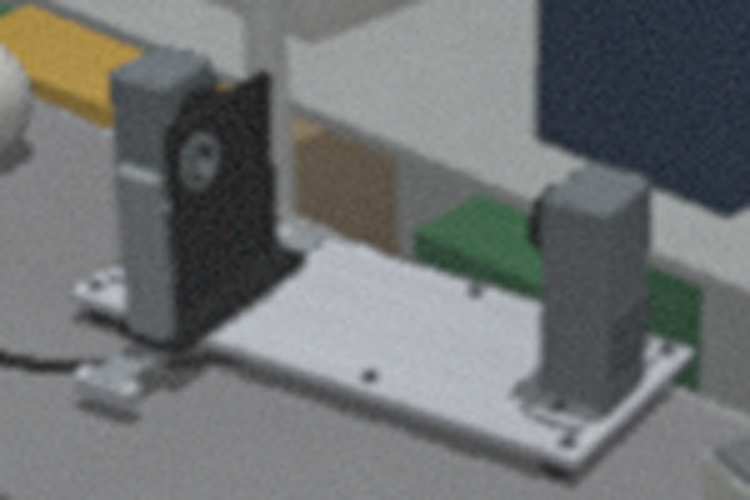

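View pics/s2.png

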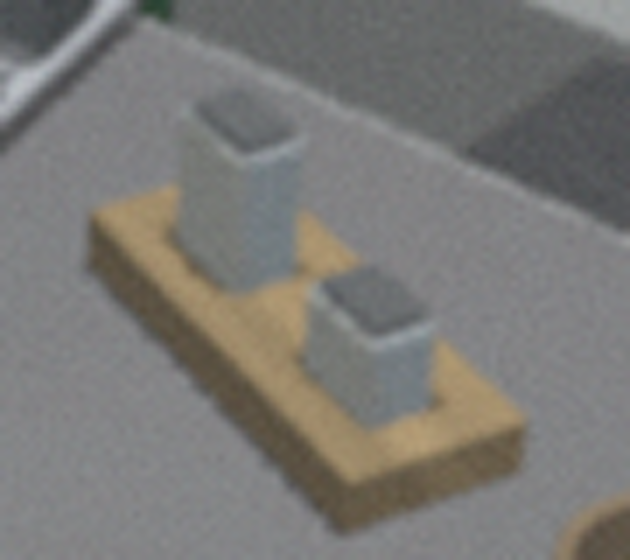

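```bash
python3 - <<'E'
from h import *
for n,(u0,u1,v0,v1,st) in {"top":(196,226,180,256,2),"scene":(222,270,166,246,3)}.items():
    d=np.load(f"pics/{n}0.npy"); print(n)
    print("      "+" ".join(f"{u:4d}" for u in range(u0,u1,st)))
    for v in range(v0,v1,st):
        print(v,"z ", " ".join("%4.0f"%dep(n,u,v,d[v,u])[2] if d[v,u]>0 else "   ." for u in range(u0,u1,st)))
E
```

```text
top
       196  198  200  202  204  206  208  210  212  214  216  218  220  222  224
180 z    -2   -1   -2    1    1    5   -6    0   -6    2    3   -8   -8   -7   -4
182 z     2   -6   -1   -6   -3   -9   -2   -3    5   -4   -5   -1   -2   -2   -3
184 z    -6   -0    1   -3   -3   -1   -4   -4    1   -5   -4   -8    2   -1   -5
186 z    -5   -6   -2   -1   -5    3   -5   -0   -1   -3   -1   16   11   16   17
188 z     1   -4   -2   -3    2   -3   15   11   12   15   16   22   14   20   13
190 z    -0   19   23   16   18   14   14   22   16   19   13   17   20   18   15
192 z    16   19   15   11   17   22   13   15   17   17   14   18   18   15   16
194 z    13   15   20   19   20   14   15   17   18   15   19   15   14   14   15
196 z    17  124  132  100   20   26   16   23   16   19   13   15   13   16   13
198 z     9   14  128  106   82   68   17   23   16   17   14   14   14   19   19
200 z    15   18  126  115   83   71   37   28   21   28   15   13   15   20   14
202 z    14   19  126  118   87   83   44   22   28   26   15   16   13   16   18
204 z    35   18  130  122   97
[... 3841 characters left out ...]
  19
223 z     0    0    5    8   11   37   42   41   30   26   26   24   20   18   17   16
226 z    -1    2    1   -1   27   28   30   33   29   29   22   15   14   19   17   17
229 z    -0   -1   -2   -0    3   21   24   24   26    0   10   14   18   18   18   18
232 z    13   16   15   13   22   22   17   20   10    4    6    5    5   15   14   17
235 z    -2   18   21   21   23   20    1    1   -1   -1    1    0   -1   -1    1    1
238 z     1   10   11   17   19   19    3    1    2   -1    0    2   -0    2   -1    2
241 z     4    2   -1    1   11   11   -0    3    0    0    0   -0   -0   -2   -0    3
244 z     3    1   -0    1   -1    2    1   -0    0    1    0   -1    1    2    0   -0
```

```bash
cat > m.py <<'E'
from h import *
def up(U,V,f,u0,v0): return (U+.5)/f-.5+u0,(V+.5)/f-.5+v0
def fit(loc,W):  # 2D rigid
    loc=np.array(loc,float);W=np.array(W,float)[:,:2];a=loc-loc.mean(0);b=W-W.mean(0)
    th=np.arctan2((a[:,0]*b[:,1]-a[:,1]*b[:,0]).sum(),(a*b).sum());c,s=np.cos(th),np.sin(th);R=np.array([[c,-s],[s,c]])
    t=W.mean(0)-R@loc.mean(0); return t,th,(W-(loc@R.T+t))
E
python3 - <<'E'
from m import *
np.set_printoptions(precision=1,suppress=True)
loc=[(60,155),(60,-155),(-60,-155),(-60,155)]
W=[onz("top",*up(U,V,5,160,160),17) for U,V in[(107,165),(628,65),(668,262),(140,370)]]
t,th,r=fit(loc,W);print("bench top",t,np.degrees(th),r.tolist())
# scene: hand corners (near-left, near-right, far right)
W=[onz("scene",*up(U,V,5,210,160),17) for U,V in[(75,292),(570,460),(692,350)]]
t2,th2,r=fit([(-60,155),(-60,-155),(60,-155)],W);print("bench scene",t2,np.degrees(th2),r.tolist())
# masks: rack
for n in("top","scene"):
    p,_=None,None
    im=cv2.imread(f"pics/{n}0.png")
    hsv=cv2.cvtColor(im,cv2.COLOR_BGR2HSV)
    m=cv2.inRange(hsv,(10,70,60),(28,255,255)); k=np.zeros_like(m)
    if n=="top":k[195:245,305:380]=255
    else:k[245:312,330:405]=255
    m&=k; c=max(cv2.findContours(m,0,1)[0],key=cv2.contourArea); print(n,cv2.minAreaRect(c), cv2.boundingRect(c))
# rack top corners
W=[onz("top",*up(U,V,8,300,190),20) for U,V in[(178,85),(583,233),(530,385),(125,240)]]
t,th,r=fit([(32,78),(32,-78),(-32,-78),(-32,78)],W);print("rack top",t,np.degrees(th),r.tolist())
W=[onz("scene",*up(U,V,7,325,235),20) for U,V in[(92,213),(348,487),(525,425)]]
t,th,r=fit([(-32,78),(-32,-78),(32,-78)],W);print("rack scene",t,np.degrees(th),r.tolist())
R=np.array([[np.cos(th),-np.sin(th)],[np.sin(th),np.cos(th)]])
print("pocket",t+R@[0,38])
# tall cell cap centre z=72
print("cap top", onz("top",*up(262,187,8,300,190),72), "scene",onz("scene",*up(243,118,7,325,235),72))
E
```

```text
bench top [578.5  70.9] 10.047561421802298 [[0.441999852482013, -2.7638046186613963], [-1.1503345540021428, 1.349597130859138], [1.1517858553175984, 1.4576770932239071], [-0.4434511537974686, -0.043469605421648794]]
bench scene [576.8  73.6] 9.97637641204556 [[0.8582286822116885, -3.0005673506968833], [-0.428423152131586, 2.222577595301644], [-0.42980553008010247, 0.7779897553952111]]
top ((343.4036865234375, 219.54531860351562), (54.119850158691406, 22.882383346557617), 19.79887580871582) (315, 201, 58, 38)
scene ((367.7500305175781, 283.2500305175781), (66.46803283691406, 27.577163696289062), 45.0) (338, 262, 61, 48)
rack top [ 523.6 -236.6] -21.213862090993192 [[-1.815722954220405, 1.0251331455647232], [-2.5692605727032287, 1.3873229216811183], [2.4920337989736936, -0.8354153308075638], [1.8929497279500538, -1.5770407364382493]]
rack scene [ 520.8 -234.2] -21.885876983987355 [[0.09051325604525573, -0.29533124340895256], [0.16363789990123223, -0.31656991369533216], [-0.25415115594648796, 0.6119011571042279]]
pocket [ 535.  -198.9]
cap top [ 535.9 -201.1   72. ] scene [ 533.7 -198.6   72. ]
```

```bash
python3 - <<'E'
from m import *
np.set_printoptions(precision=1,suppress=True)
t=cv2.imread("pics/top0.png");s=cv2.imread("pics/scene0.png")
a=cv2.resize(t[222:252,190:230],None,fx=14,fy=14,interpolation=2)
b=cv2.resize(s[185:235,222:262],None,fx=10,fy=10,interpolation=2)
o=np.zeros((500,980,3),np.uint8);o[:420,:560]=a;o[:500,570:970]=b;cv2.imwrite("pics/tab.png",cv2.resize(o,(784,400)))
B=np.array([577.7,72.2]);th=np.radians(10.0);R=np.array([[np.cos(th),-np.sin(th)],[np.sin(th),np.cos(th)]])
for n,box in(("top",(200,218,228,240)),("scene",(228,250,188,228))):
    d=np.load(f"pics/{n}0.npy");P=[]
    for v in range(box[2],box[3]):
        for u in range(box[0],box[1]):
            X=dep(n,u,v,d[v,u]); l=R.T@(X[:2]-B)
            if (108<X[2]<126 if n=="top" else 45<X[2]<115) and l[0]<-60: P.append([u,v,*l,X[2]])
    P=np.array(P);print(n,len(P));print(np.percentile(P[:,2:],[2,10,50,90,98],axis=0))
E
```

```text
top 40
[[-88.7  65.2 109.7]
 [-88.4  66.7 111.6]
 [-84.3  76.6 115.8]
 [-80.1  86.4 117.9]
 [-79.3  89.  118.7]]
scene 265
[[-92.6  64.7  47.4]
 [-91.2  67.1  52.5]
 [-88.5  76.6  81.1]
 [-80.9  88.6 108.2]
 [-60.9  91.9 113.6]]
```

View pics/tab.png

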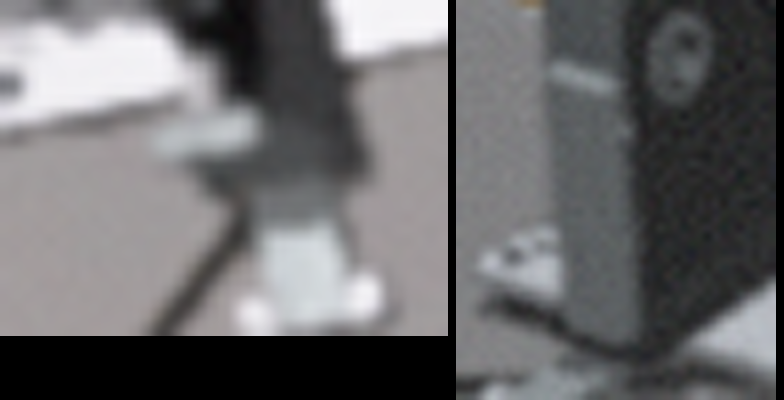

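```bash
python3 -m jog '[1,-33,-24,0,0, 1,-33,-24,0,0, 1,-33,-24,0,0, 1,-33,-24,0,0, 1,-33,-24,0,0]'; python3 -m jog '[1,-33,-24,0,0, 1,-33,-24,0,0, 1,-33,-24,0,0, 1,-33,-24,0,0, 1,-33,-24,0,0]'
```

```text
time: 0.6
tool_pos: [265.4, 345.3, 248.8]
tcp_rot: [-3.138, -0.002, 2.887]
contact_force: [0.4, 0.2, 0.0]
grip_width: 56.4
time: 1.1
tool_pos: [398.0, 180.0, 248.1]
tcp_rot: [-3.137, -0.004, 2.888]
contact_force: [0.9, 0.0, 0.7]
grip_width: 16.3
```

```bash
python3 -m jog '[1,0,0,0,-8.5, 1,0,0,0,-8.5, 1,0,0,0,-8.2, 1,0,0,0,0]'
```

```text
time: 1.5
tool_pos: [401.0, 174.4, 246.7]
tcp_rot: [-3.138, -0.008, -2.95]
contact_force: [-0.8, 0.6, -0.5]
grip_width: 0.5
```

```bash
cat > go.py <<'E'
import sys
from m import *
from scipy.spatial.transform import Rotation as Ro
def delta(target,yawdeg=None):
    o=get_obs(); R=Ro.from_euler("xyz",o["tcp_rot"]).as_matrix()
    print("pos",np.round(o["tool_pos"],1),"toolY deg",round(float(np.degrees(np.arctan2(R[1,1],R[0,1]))),2),"tool shift",np.round(R.T@(np.array(target)-o["tool_pos"]),1),"F",np.round(o["contact_force"],1),"w",round(o["grip_width"],1),"t",o["time"])
if __name__=="__main__": delta([float(a) for a in sys.argv[1:4]])
E
python3 -m jog '[1,-16,-27,0,0, 1,-16,-27,0,0, 1,0,0,40,1, 1,0,0,40,0, 1,0,0,0,0]'; python3 go.py 443 127 117
```

```text
time: 2.0
tool_pos: [444.1, 126.0, 165.3]
tcp_rot: [-3.138, -0.004, -2.987]
contact_force: [0.1, 0.4, 0.5]
grip_width: 0.5
pos [444.1 126.  165.3] toolY deg 98.85 tool shift [ 0.7  1.4 48.3] F [0.1 0.4 0.5] w 0.5 t 2.0
```

```bash
python3 -m jog '[1,1,1,48,-1, 1,0,0,0,0]'; python3 - <<'E'
from go import *
delta([443,127,117])
for n,b in(("scene",(200,150,330,250)),("top",(170,170,300,268))):
    p,d=capture(n); x0,y0,x1,y1=b; cv2.imwrite(f"pics/a_{n}.png",cv2.resize(p[y0:y1,x0:x1,::-1],None,fx=6,fy=6,interpolation=2)); np.save(f"pics/a_{n}.npy",d)
E
```

```text
time: 2.2
tool_pos: [443.8, 127.1, 119.9]
tcp_rot: [-3.138, -0.004, -2.974]
contact_force: [-1.1, 0.2, -0.5]
grip_width: 0.6
pos [443.8 127.1 119.9] toolY deg 99.6 tool shift [0.8 0.1 2.9] F [-1.1  0.2 -0.5] w 0.6 t 2.2
```

View pics/a_scene.png

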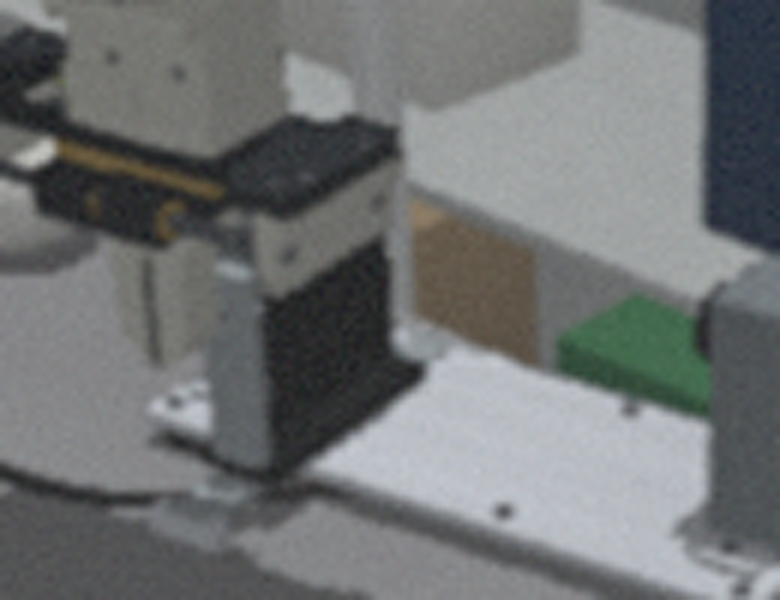

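View pics/a_top.png

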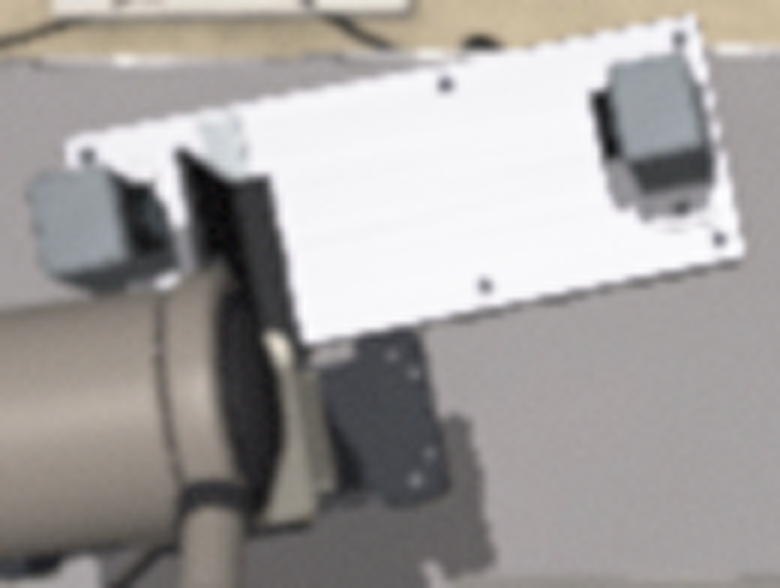

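```bash
python3 - <<'E'
from go import *
np.set_printoptions(precision=1,suppress=True)
o=get_obs()["tool_pos"]
for z in(95,): print((proj("scene",[o[0],o[1],z])-[200,150])*6)
B=np.array([577.7,72.2]);th=np.radians(10.0);R=np.array([[np.cos(th),-np.sin(th)],[np.sin(th),np.cos(th)]])
for l,z in (((-89,64.5),118),((-89,90.5),118),((-89,64.5),28)): print("tab",(proj("scene",[*(B+R@l),z])-[200,150])*6)
d=np.load("pics/a_scene.npy"); P=[]
for v in range(195,211,1):
    for u in range(216,238):
        X=dep("scene",u,v,d[v,u]); l=R.T@(X[:2]-B)
        if 90<X[2]<140 and l[0]<-100: P.append([*l,X[2]])
P=np.array(P);print(len(P),np.percentile(P,[2,10,50,90,98],axis=0) if len(P) else 0, R.T@(o[:2]-B))
E
```

```text
[182.9 350.5]
tab [248.3 278.7]
tab [197.9 263.1]
tab [264.9 470. ]
228 [[-137.7   57.3   98.6]
 [-136.    58.8  105.8]
 [-133.4   69.7  121.3]
 [-121.1   88.7  134.6]
 [-114.9   93.1  139.2]] [-118.    77.1]
```

```bash
python3 -m jog '[1,-8,0,3,0, 1,-8,0,0,0, 1,0,0,0,0]'; python3 -m jog '[1,-8,0,0,0, 1,-8,0,0,0,1,0,0,0,0]';python3 go.py 490 130 117
```

```text
time: 2.6
tool_pos: [468.6, 131.3, 128.8]
tcp_rot: [-3.136, 0.019, -2.975]
contact_force: [-0.9, 0.4, -0.3]
grip_width: 0.2
time: 2.9
tool_pos: [485.7, 134.3, 130.6]
tcp_rot: [-3.136, 0.02, -2.975]
contact_force: [0.4, -0.1, -0.2]
grip_width: 0.7
pos [485.7 134.3 130.6] toolY deg 99.53 tool shift [-3.2 -4.9 13.7] F [ 0.4 -0.1 -0.2] w 0.7 t 2.9
```

```bash
python3 - <<'E'
from go import *
o=get_obs();print(o)
for n,b in(("scene",(200,150,330,250)),("top",(170,170,300,268))):
    p,d=capture(n); x0,y0,x1,y1=b; cv2.imwrite(f"pics/b_{n}.png",cv2.resize(p[y0:y1,x0:x1,::-1],None,fx=6,fy=6,interpolation=2)); np.save(f"pics/b_{n}.npy",d)
    cv2.imwrite(f"pics/bf_{n}.png",p[:,:,::-1])
delta([443,127,117])
E
```

```text
{'time': 2.9, 'joint_positions': array([ 0.11999567,  0.43063872,  1.76325374, -0.00527013,  0.92763106,
       -1.61410245]), 'dq': array([ 0.00176539, -0.00771352,  0.00708574,  0.00061572,  0.00456389,
        0.00129151]), 'tau': array([-2.25113769e-02, -4.29095221e+01, -2.00264704e+01, -4.42136836e-02,
        4.66725079e-02,  4.17777890e-03]), 'tool_pos': array([485.74483667, 134.2771018 , 130.58630445]), 'tcp_rot': array([-3.13644741,  0.01985825, -2.97512142]), 'contact_force': array([ 0.39113556, -0.05485701, -0.15988406]), 'moment': array([0.06408321, 0.00873513, 0.00809967]), 'grip_width': 0.710278243713343}
pos [485.  134.2 130.4] toolY deg 99.54 tool shift [42.9 -0.  12.6] F [-0.5  0.8 -0.2] w 0.7 t 3.0
```

View pics/b_scene.png

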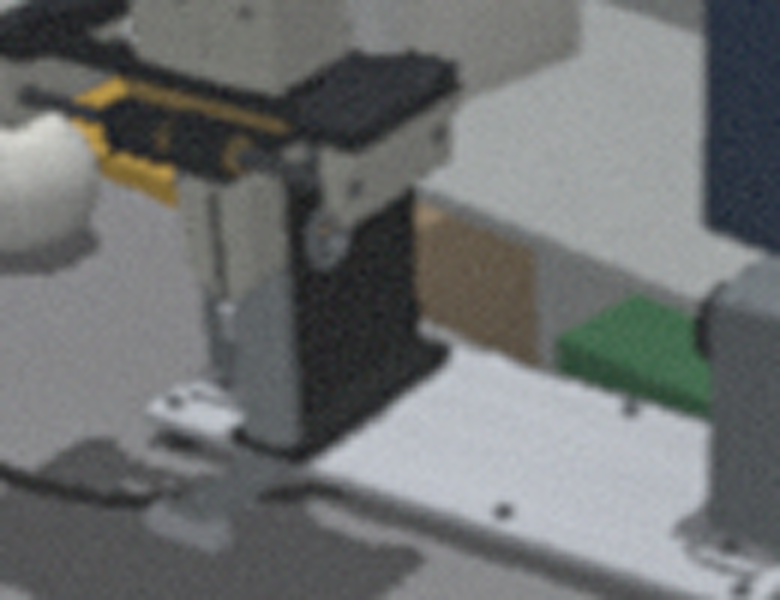

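View pics/bf_scene.png

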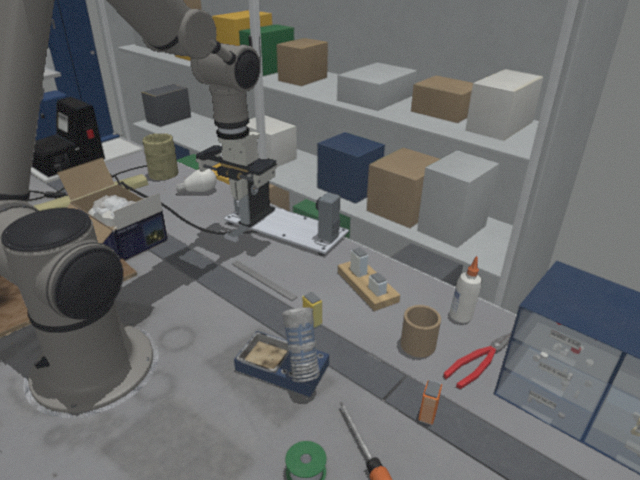

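```bash
python3 -m jog '[1,0,0,6,0, 1,0,0,0,0]';python3 -m jog '[1,0,0,6,0, 1,0,0,0,0]'
```

```text
time: 3.2
tool_pos: [485.4, 134.2, 124.1]
tcp_rot: [-3.136, 0.02, -2.975]
contact_force: [0.1, -0.3, -0.9]
grip_width: 0.5
time: 3.4
tool_pos: [485.2, 134.1, 117.4]
tcp_rot: [-3.136, 0.02, -2.975]
contact_force: [-0.2, 0.2, 0.3]
grip_width: 0.2
```

```bash
python3 -m jog '[1,-5,0,0,0, 1,0,0,0,0]';python3 -m jog '[1,-5,0,0,0, 1,0,0,0,0]'; python3 -m jog '[1,-5,0,0,0, 1,0,0,0,0]'
```

```text
time: 3.6
tool_pos: [490.0, 135.0, 117.2]
tcp_rot: [-3.137, 0.019, -2.975]
contact_force: [-0.2, -0.5, -0.8]
grip_width: 0.7
time: 3.8
tool_pos: [493.6, 135.7, 117.2]
tcp_rot: [-3.137, 0.014, -2.975]
contact_force: [0.4, -0.0, 0.5]
grip_width: 0.5
time: 4.0
tool_pos: [496.1, 136.2, 117.1]
tcp_rot: [-3.137, 0.007, -2.974]
contact_force: [0.1, 0.5, -0.5]
grip_width: 0.7
```

```bash
python3 -m jog '[1,-6,0,0,0, 1,0,0,0,0]';python3 -m jog '[1,-6,0,0,0, 1,0,0,0,0]'; python3 - <<'E'
from go import *
for n,b in(("scene",(200,150,330,250)),("top",(170,170,300,268))):
    p,d=capture(n); x0,y0,x1,y1=b; cv2.imwrite(f"pics/c_{n}.png",cv2.resize(p[y0:y1,x0:x1,::-1],None,fx=6,fy=6,interpolation=2)); np.save(f"pics/c_{n}.npy",d)
delta([443,127,117]);print(get_obs())
E
```

```text
time: 4.2
tool_pos: [500.1, 137.0, 116.7]
tcp_rot: [-3.137, 0.001, -2.974]
contact_force: [-0.4, 1.0, 0.5]
grip_width: 0.6
time: 4.4
tool_pos: [505.1, 138.0, 116.4]
tcp_rot: [-3.137, -0.002, -2.974]
contact_force: [0.8, -0.2, -0.5]
grip_width: 0.8
pos [505.3 138.  116.6] toolY deg 99.62 tool shift [63.3 -0.4 -0.4] F [-0.3  0.1  0.6] w 0.3 t 4.5
{'time': 4.5, 'joint_positions': array([ 0.12303583,  0.48973189,  1.70652888, -0.00613815,  0.94596693,
       -1.6120731 ]), 'dq': array([-0.0023692 , -0.00386582,  0.00041796, -0.00190994, -0.00388248,
        0.00081461]), 'tau': array([ 4.09860956e-02, -4.56285274e+01, -1.94679898e+01, -4.76794643e-02,
        1.80891640e-01, -2.22946597e-03]), 'tool_pos': array([505.32518534, 138.00048615, 116.58041493]), 'tcp_rot': array([-3.13664733e+00, -8.48776110e-04, -2.97368999e+00]), 'contact_force': array([-0.33253001,  0.11791194,  0.61760361]), 'moment': array([ 0.02108658, -0.01684332, -0.05223566]), 'grip_width': 0.337308029698774}
```

View pics/c_scene.png

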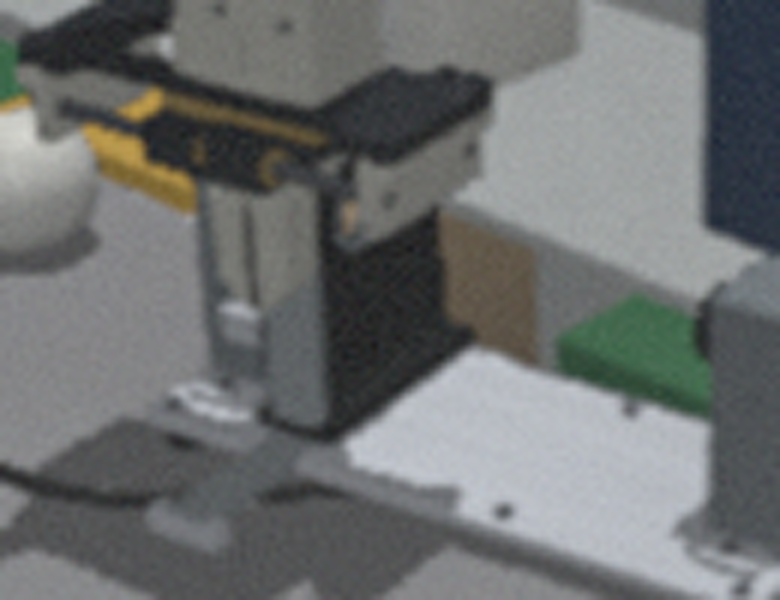

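View pics/c_top.png

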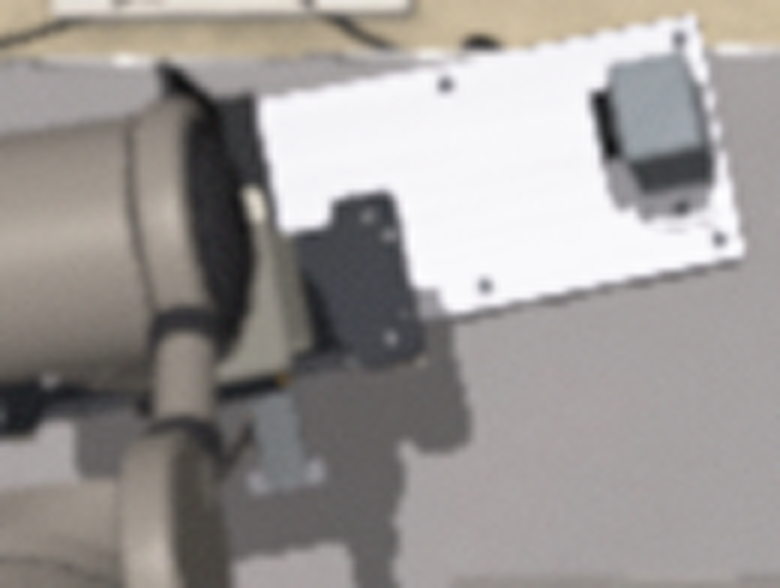

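```bash
python3 - <<'E'
from m import *
B=np.array([577.7,72.2]);th=np.radians(10.0);R=np.array([[np.cos(th),-np.sin(th)],[np.sin(th),np.cos(th)]])
for l in[(270,470),(298,457),(330,435),(425,368),(448,350),(475,333)]:
    X=onz("scene",*up(*l,6,200,150),25); print(l,R.T@(X[:2]-B))
E
```

```text
(270, 470) [-83.00376914  68.08946484]
(298, 457) [-68.2943285   64.61873697]
(330, 435) [-46.3915765  64.2611753]
(425, 368) [23.11616251 64.06507263]
(448, 350) [42.10762397 64.98078047]
(475, 333) [61.67194241 63.82200056]
```

```bash
for i in 1; do :; done; python3 -m jog '[1,-5,0,0,0, 1,0,0,0,0]'; python3 go.py 0 0 0;  python3 -m jog '[1,-5,0,0,0, 1,0,0,0,0]'; python3 go.py 0 0 0
```

```text
time: 4.7
tool_pos: [505.4, 138.1, 116.5]
tcp_rot: [-3.136, -0.013, -2.973]
contact_force: [-0.3, -0.3, -0.9]
grip_width: 0.2
pos [505.4 138.1 116.5] toolY deg 99.68 tool shift [519.9 -50.6 123.4] F [-0.3 -0.3 -0.9] w 0.2 t 4.7
time: 4.9
tool_pos: [505.4, 138.2, 116.5]
tcp_rot: [-3.136, -0.025, -2.972]
contact_force: [0.3, -0.2, -0.1]
grip_width: 0.3
pos [505.4 138.2 116.5] toolY deg 99.73 tool shift [518.4 -50.2 129.7] F [ 0.3 -0.2 -0.1] w 0.3 t 4.9
```

```bash
python3 -m jog '[1,20,0,0,0, 1,20,0,0,0, 1,10,0,-40,0, 1,0,0,-45,0, 1,0,0,-45,0]'; python3 -m jog '[0,30,-40,0,8, 0,20,-45,0,8,0,0,-45,0,8, 0,0,0,0,8,0,0,0,0,8]'; python3 go.py 535 -200 200
```

```text
time: 5.4
tool_pos: [457.8, 130.5, 246.5]
tcp_rot: [-3.137, -0.029, -2.973]
contact_force: [0.7, 0.2, -0.5]
grip_width: 0.6
time: 5.9
tool_pos: [418.6, -9.2, 259.0]
tcp_rot: [-3.134, 0.011, 2.589]
contact_force: [0.1, 0.8, -0.4]
grip_width: 35.6
pos [418.6  -9.2 259. ] toolY deg 58.33 tool shift [-198.6 -100.8   61.9] F [ 0.1  0.8 -0.4] w 35.6 t 5.9
```

```bash
python3 -m jog '[0,0,0,0,8, 0,0,0,0,8, 0,0,0,0,8, 0,0,0,0,8, 0,0,0,0,8]'; python3 -m jog '[0,0,0,0,8, 0,0,0,0,8, 0,0,0,0,8, 0,0,0,0,8, 0,0,0,0,8]'; python3 - <<'E'
from go import *
for n,b in(("scene",(200,150,330,250)),("top",(170,170,300,268))):
    p,d=capture(n); x0,y0,x1,y1=b; cv2.imwrite(f"pics/d_{n}.png",cv2.resize(p[y0:y1,x0:x1,::-1],None,fx=6,fy=6,interpolation=2)); np.save(f"pics/d_{n}.npy",d)
    cv2.imwrite(f"pics/df_{n}.png",p[:,:,::-1])
delta([535,-200,200])
E
```

```text
time: 6.4
tool_pos: [423.1, -11.7, 261.5]
tcp_rot: [3.128, 0.019, 1.856]
contact_force: [-0.4, -0.5, -0.5]
grip_width: 76.5
time: 6.9
tool_pos: [427.8, -12.8, 263.6]
tcp_rot: [3.106, 0.002, 1.127]
contact_force: [-0.7, -0.1, -0.7]
grip_width: 91.7
pos [427.7 -12.8 263.6] toolY deg -25.13 tool shift [-123.7  174.3   70. ] F [ 0.3 -0.4 -0.5] w 91.7 t 7.0
```

View pics/d_scene.png

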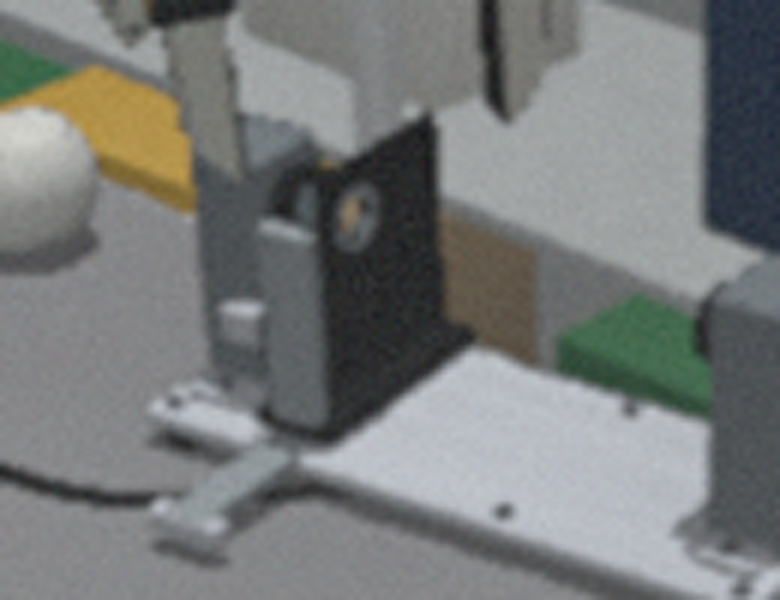

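View pics/d_top.png

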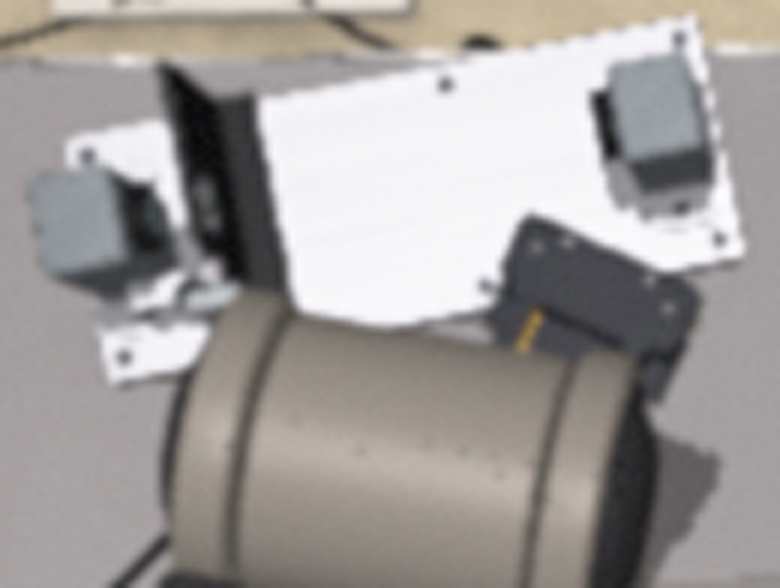

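```bash
cat >> go.py <<'E'
    R=Ro.from_euler("xyz",get_obs()["tcp_rot"]).as_matrix(); d=R.T@[0,0,-1]; print("down in tool axes (x,y) deg",np.round(np.degrees(d[:2]),2), "joints",np.round(get_obs()["joint_positions"],3))
E
python3 go.py 535 -200 120;  python3 -m jog '[0,0,0,0,0, 0,0,0,0,0]'; python3 go.py 535 -200 120; python3 -m jog '[0,0,20,0,-4, 0,0,20,0,0, 0,0,0,0,0]';python3 go.py 535 -200 120;
```

```text
time: 7.2
tool_pos: [428.4, -13.0, 264.0]
tcp_rot: [3.105, 0.002, 1.139]
contact_force: [0.0, -0.6, -0.6]
grip_width: 92.1
time: 7.5
tool_pos: [466.5, -28.7, 265.9]
tcp_rot: [3.103, 0.005, 1.219]
contact_force: [-0.2, 0.1, 0.9]
grip_width: 91.8  File "go.py", line 8
    R=Ro.from_euler("xyz",get_obs()["tcp_rot"]).as_matrix(); d=R.T@[0,0,-1]; print("down in tool axes (x,y) deg",np.round(np.degrees(d[:2]),2), "joints",np.round(get_obs()["joint_positions"],3))
IndentationError: unexpected indent
  File "go.py", line 8
    R=Ro.from_euler("xyz",get_obs()["tcp_rot"]).as_matrix(); d=R.T@[0,0,-1]; print("down in tool axes (x,y) deg",np.round(np.degrees(d[:2]),2), "joints",np.round(get_obs()["joint_positions"],3))
IndentationError: unexpected indent
  File "go.py", line 8
    R=Ro.from_euler("xyz",get_obs()["tcp_rot"]).as_matrix(); d=R.T@[0,0,-1]; print("down in tool axes (x,y) deg",np.round(np.degrees(d[:2]),2), "joints",np.round(get_obs()["joint_positions"],3))
IndentationError: unexpected indent
```

```bash
python3 - <<'E'
s=open("go.py").read().split("\n")
i=[k for k,l in enumerate(s) if l.startswith("if __name")][0]
main=s.pop(i); s=[l for l in s if l]; s.append(main); open("go.py","w").write("\n".join(s)+"\n")
E
python3 go.py 535 -200 120
```

```text
pos [466.5 -28.7 265.9] toolY deg -20.14 tool shift [-136.5  117.7  151.1] F [-0.2  0.1  0.9] w 91.8 t 7.5
down in tool axes (x,y) deg [ 0.27 -2.19] joints [-0.219  0.205  1.675 -0.01   1.225  0.136]
```

```bash
python3 -m jog '[0,-27,23,0,0, 0,-27,23,0,0, 0,-27,23,0,0, 0,-27,23,0,0, 0,0,0,0,-1]';python3 go.py 535 -200 120; python3 -m jog '[0,0,0,30,0, 0,0,0,30,0,0,0,0,0,0]';python3 go.py 535 -200 120
```

```text
time: 8.0
tool_pos: [515.6, -163.9, 269.4]
tcp_rot: [3.105, 0.005, 1.249]
contact_force: [0.8, 0.5, 0.4]
grip_width: 92.1
pos [ 515.6 -163.9  269.4] toolY deg -18.45 tool shift [-27.4  24.4 150.5] F [0.8 0.5 0.4] w 92.1 t 8.0
down in tool axes (x,y) deg [ 0.29 -2.07] joints [-0.449  0.339  1.479 -0.     1.287 -0.127]
time: 8.3
tool_pos: [516.4, -164.1, 208.5]
tcp_rot: [3.105, 0.005, 1.252]
contact_force: [-0.3, 0.0, -0.1]
grip_width: 91.9
pos [ 516.4 -164.1  208.5] toolY deg -18.27 tool shift [-27.8  25.6  89.6] F [-0.3  0.  -0.1] w 91.9 t 8.3
down in tool axes (x,y) deg [ 0.26 -2.1 ] joints [-0.449  0.392  1.575  0.     1.138 -0.13 ]
```

```bash
python3 -m jog '[0,0,0,0,-8.5, 0,0,0,0,-8.5, 0,0,0,0,-8.5, 0,0,0,0,-8.5, 0,0,0,0,0]';python3 go.py 535 -200 120; python3 -m jog '[0,0,0,0,3, 0,0,0,0,3,0,0,0,0,3, 0,0,0,0,3, 0,0,0,0,3]';python3 go.py 535 -200 120
```

```text
time: 8.8
tool_pos: [515.6, -160.4, 214.3]
tcp_rot: [3.112, 0.025, 1.861]
contact_force: [0.0, 0.6, 1.1]
grip_width: 91.8
pos [ 515.6 -160.4  214.3] toolY deg 16.65 tool shift [-41.1   4.4  95.6] F [0.  0.6 1.1] w 91.8 t 8.8
down in tool axes (x,y) deg [ 1.44 -1.69] joints [-4.440e-01  3.820e-01  1.573e+00  1.000e-03  1.148e+00 -7.350e-01]
time: 9.3
tool_pos: [515.8, -157.8, 220.4]
tcp_rot: [3.101, 0.017, 1.573]
contact_force: [1.1, 0.3, -0.3]
grip_width: 91.9
pos [ 515.8 -157.8  220.4] toolY deg 0.18 tool shift [-40.5  15.  101.8] F [ 1.1  0.3 -0.3] w 91.9 t 9.3
down in tool axes (x,y) deg [ 1.   -2.33] joints [-0.44   0.372  1.57   0.002  1.155 -0.444]
```

```bash
python3 -m jog '[0,0,0,0,7, 0,0,0,0,7, 0,0,0,0,6.5, 0,0,0,0,0]';python3 go.py 535 -199.5 110
```

```text
time: 9.7
tool_pos: [515.8, -156.0, 224.9]
tcp_rot: [3.093, 0.0, 1.188]
contact_force: [0.2, -0.7, 0.5]
grip_width: 91.6
pos [ 515.8 -156.   224.9] toolY deg -21.92 tool shift [-33.2  28.5 116.4] F [ 0.2 -0.7  0.5] w 91.6 t 9.7
down in tool axes (x,y) deg [ 0.03 -2.76] joints [-0.437  0.365  1.568  0.002  1.16  -0.055]
```

```bash
python3 - <<'E'
from m import *
print("tube",onz("top",410,246,72),"yellow",onz("top",341,279,60),"file",onz("top",247,268,4),onz("top",314,267,4),"orange",onz("top",447,292,60),"jar",onz("top",371,320,120))
E
```

```text
tube [ 438.74968927 -414.09279002   72.        ] yellow [ 352.00827561 -220.93773808   60.        ] file [389.28585873  46.36479726   4.        ] [ 387.38467482 -147.29905384    4.        ] orange [ 309.22868085 -514.10847985   60.        ] jar [ 243.76461865 -293.06625154  120.        ]
```

```bash
python3 -m jog '[0,-17,14,38,0, 0,-16,14,38,0, 0,0,0,38,0, 0,0,0,0,0]';python3 go.py 535 -199.5 54;  python3 - <<'E'
from go import *
for n,b in(("scene",(300,200,430,300)),("top",(290,170,420,268))):
    p,d=capture(n); x0,y0,x1,y1=b; cv2.imwrite(f"pics/e_{n}.png",cv2.resize(p[y0:y1,x0:x1,::-1],None,fx=6,fy=6,interpolation=2)); np.save(f"pics/e_{n}.npy",d)
E
```

```text
time: 10.1
tool_pos: [537.7, -200.0, 114.8]
tcp_rot: [3.084, 0.001, 1.194]
contact_force: [-0.2, 0.5, -0.7]
grip_width: 92.2
pos [ 537.7 -200.   114.8] toolY deg -21.59 tool shift [-0.5 -6.2 60.6] F [-0.2  0.5 -0.7] w 92.2 t 10.1
down in tool axes (x,y) deg [ 0.05 -3.3 ] joints [-0.493  0.542  1.616  0.007  0.926 -0.12 ]
```

View pics/e_scene.png

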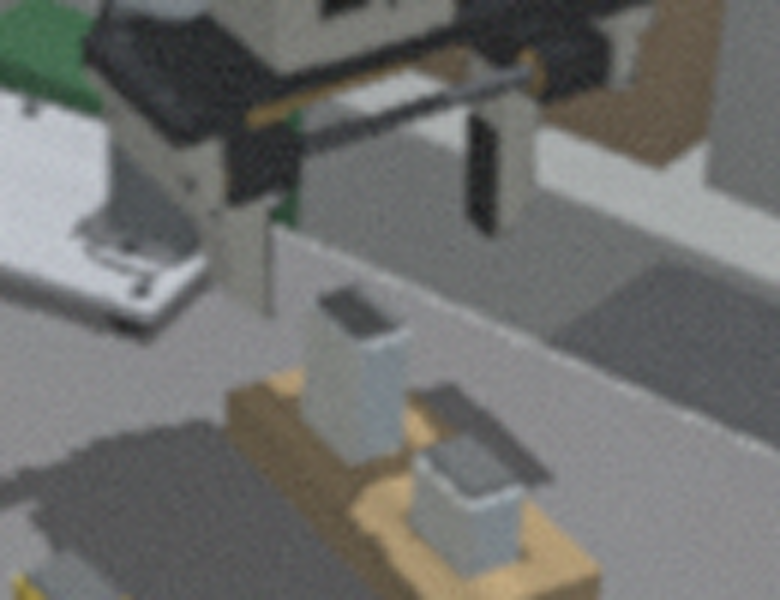

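```bash
python3 -m jog '[0.4,26,-38,0,0, 0.4,26,-38,0,0, 0.4,26,-38,0,0, 0.4,0,0,30,0, 0.4,0,0,0,0]';python3 go.py 460 -85 35
```

```text
time: 10.7
tool_pos: [469.8, -85.6, 94.4]
tcp_rot: [3.05, 0.002, 1.197]
contact_force: [-0.5, -0.7, 0.3]
grip_width: 57.5
pos [469.8 -85.6  94.4] toolY deg -21.42 tool shift [ -2.9 -14.8  58.3] F [-0.5 -0.7  0.3] w 57.5 t 10.7
down in tool axes (x,y) deg [ 0.11 -5.25] joints [-0.338  0.42   1.926 -0.008  0.704  0.042]
```

```bash
python3 -m jog '[0.4,0,-9,0,0, 0.4,0,0,15,0, 0.4,0,0,15,0, 0.4,0,0,15,0, 0.4,0,0,0,0]';python3 go.py 460 -85 35;python3 -m jog '[0.4,0,0,5,0, 0.4,0,0,0,0, 0.4,0,0,5,0, 0.4,0,0,0,0]';python3 go.py 460 -85 35
```

```text
time: 11.2
tool_pos: [471.1, -86.6, 58.5]
tcp_rot: [3.032, 0.001, 1.197]
contact_force: [1.0, -0.0, 0.2]
grip_width: 55.1
pos [471.1 -86.6  58.5] toolY deg -21.43 tool shift [ -2.6 -13.4  22.2] F [ 1.  -0.   0.2] w 55.1 t 11.2
down in tool axes (x,y) deg [ 0.08 -6.27] joints [-0.339  0.481  1.967 -0.01   0.583  0.043]
time: 11.6
tool_pos: [474.3, -88.4, 52.1]
tcp_rot: [3.025, 0.001, 1.196]
contact_force: [-0.8, 0.4, -0.5]
grip_width: 55.0
pos [474.3 -88.4  52.1] toolY deg -21.49 tool shift [ -2.  -16.5  15.3] F [-0.8  0.4 -0.5] w 55.0 t 11.6
down in tool axes (x,y) deg [ 0.07 -6.65] joints [-0.34   0.496  1.968 -0.01   0.562  0.043]
```

```bash
python3 -m jog '[0.4,0,0,-40,0]';python3 go.py 460 -85 35|tail -2; python3 -m jog '[0.4,0,0,-40,0]';python3 go.py 460 -85 35; python3 -m jog '[0.4,0,0,0,0]';python3 go.py 460 -85 35;python3 -m jog '[0.4,0,0,0,0]';python3 go.py 460 -85 35
```

```text
time: 11.7
tool_pos: [467.7, -86.0, 88.6]
tcp_rot: [3.034, 0.002, 1.195]
contact_force: [0.9, -0.3, 0.0]
grip_width: 55.0
pos [467.7 -86.   88.6] toolY deg -21.5 tool shift [ -1.8 -13.3  52.5] F [ 0.9 -0.3  0. ] w 55.0 t 11.7
down in tool axes (x,y) deg [ 0.09 -6.13] joints [-0.34   0.422  1.949 -0.009  0.664  0.042]
time: 11.8
tool_pos: [463.0, -84.2, 128.7]
tcp_rot: [3.037, 0.002, 1.195]
contact_force: [1.0, 0.5, -0.2]
grip_width: 55.1
pos [463.  -84.2 128.7] toolY deg -21.51 tool shift [ -1.7 -12.3  93. ] F [ 1.   0.5 -0.2] w 55.1 t 11.8
down in tool axes (x,y) deg [ 0.1  -5.97] joints [-0.339  0.347  1.918 -0.008  0.772  0.041]
time: 11.9
tool_pos: [465.0, -84.7, 132.9]
tcp_rot: [3.03, 0.001, 1.196]
contact_force: [-0.7, -0.9, -0.1]
grip_width: 55.0
pos [465.  -84.7 132.9] toolY deg -21.49 tool shift [ -2.  -15.5  96.8] F [-0.7 -0.9 -0.1] w 55.0 t 11.9
down in tool axes (x,y) deg [ 0.08 -6.41] joints [-0.339  0.341  1.914 -0.008  0.775  0.041]
time: 12.0
tool_pos: [465.0, -84.7, 133.3]
tcp_rot: [3.028, 0.001, 1.196]
contact_force: [-0.5, 0.4, -0.2]
grip_width: 55.2
pos [465.  -84.7 133.3] toolY deg -21.49 tool shift [ -2.  -15.7  97.2] F [-0.5  0.4 -0.2] w 55.2 t 12.0
down in tool axes (x,y) deg [ 0.08 -6.47] joints [-0.339  0.34   1.914 -0.008  0.775  0.041]
```

```bash
python3 -m jog '[0.4,-10,40,0,0, 0.4,-10,40,0,0, 0.4,-10,20,0,0, 0.4,0,0,0,0]';python3 go.py 460 -85 35
```

```text
time: 12.4
tool_pos: [546.5, -149.6, 140.3]
tcp_rot: [3.036, 0.001, 1.197]
contact_force: [0.4, 0.7, -0.7]
grip_width: 55.0
pos [ 546.5 -149.6  140.3] toolY deg -21.41 tool shift [  28.7 -114.7   93.7] F [ 0.4  0.7 -0.7] w 55.0 t 12.4
down in tool axes (x,y) deg [ 0.08 -6.06] joints [-0.403  0.478  1.651  0.002  0.907 -0.031]
```

```bash
python3 -m jog '[1,0,0,-35,0, 1,34,-24,-8,0, 1,34,-24,0,0, 1,34,-24,0,0, 1,34,-24,0,0]';python3 go.py 478 133 170; python3 -m jog '[1,34,-24,0,0, 1,34,-24,0,0, 1,20,-12,0,0, 1,0,0,0,0]';python3 go.py 478 133 117
```

```text
time: 12.9
tool_pos: [497.9, 16.0, 167.2]
tcp_rot: [3.047, 0.002, 1.187]
contact_force: [0.2, 0.5, 0.0]
grip_width: 19.8
pos [497.9  16.  167.2] toolY deg -21.95 tool shift [101.1 -61.7  -8.8] F [0.2 0.5 0. ] w 19.8 t 12.9
down in tool axes (x,y) deg [ 0.1  -5.39] joints [-0.106  0.342  1.787 -0.035  0.922  0.297]
time: 13.3
tool_pos: [465.5, 128.8, 156.3]
tcp_rot: [3.058, 0.006, 1.193]
contact_force: [0.3, 0.4, 0.3]
grip_width: 0.2
pos [465.5 128.8 156.3] toolY deg -21.61 tool shift [ 8.8  6.8 40. ] F [0.3 0.4 0.3] w 0.2 t 13.3
down in tool axes (x,y) deg [ 0.32 -4.77] joints [ 0.139  0.343  1.823 -0.058  0.907  0.551]
```

```bash
python3 -m jog '[1,0,0,25,0, 1,0,0,12,0, 1,0,0,2,0]';python3 go.py 478 133 117; python3 -m jog '[1,6,9,0,0, 1,4,6,0,0, 1,2,4,0,0]';python3 go.py 478 133 117
```

```text
time: 13.6
tool_pos: [465.5, 127.4, 114.8]
tcp_rot: [3.061, 0.008, 1.197]
contact_force: [-1.0, -0.4, -0.4]
grip_width: 0.3
pos [465.5 127.4 114.8] toolY deg -21.4 tool shift [ 9.8  9.8 -1.5] F [-1.  -0.4 -0.4] w 0.3 t 13.6
down in tool axes (x,y) deg [ 0.44 -4.61] joints [ 0.136  0.405  1.869 -0.064  0.801  0.553]
time: 13.9
tool_pos: [488.5, 130.6, 116.3]
tcp_rot: [3.062, 0.009, 1.195]
contact_force: [-0.6, 0.2, -0.1]
grip_width: 0.5
pos [488.5 130.6 116.3] toolY deg -21.49 tool shift [ -1.6 -10.5  -1.5] F [-0.6  0.2 -0.1] w 0.5 t 13.9
down in tool axes (x,y) deg [ 0.49 -4.54] joints [ 0.137  0.438  1.805 -0.062  0.834  0.552]
```

```bash
python3 -m jog '[1,2.6,4.3,0,0, 1,2.6,4.3,0,0]';python3 go.py 478 133 117; python3 -m jog '[1,2.6,4.3,0,0, 1,2.6,4.3,0,0]';python3 go.py 478 133 117;python3 -m jog '[1,2.6,4.3,0,0, 1,2.6,4.3,0,0]';python3 go.py 478 133 117
```

```text
time: 14.1
tool_pos: [498.2, 131.9, 117.3]
tcp_rot: [3.065, 0.01, 1.194]
contact_force: [-16.1, -1.9, 8.0]
grip_width: 0.5
pos [498.2 131.9 117.3] toolY deg -21.52 tool shift [ -6.4 -19.1  -1.1] F [-16.1  -1.9   8. ] w 0.5 t 14.1
down in tool axes (x,y) deg [ 0.58 -4.38] joints [ 0.137  0.452  1.775 -0.062  0.853  0.552]
time: 14.3
tool_pos: [498.5, 132.0, 117.1]
tcp_rot: [3.086, 0.023, 1.195]
contact_force: [-22.6, -4.3, 19.7]
grip_width: 0.2
pos [498.5 132.  117.1] toolY deg -21.48 tool shift [ -6.6 -19.4  -0.8] F [-22.6  -4.3  19.7] w 0.2 t 14.3
down in tool axes (x,y) deg [ 1.34 -3.2 ] joints [ 0.138  0.464  1.755 -0.062  0.887  0.551]
time: 14.5
tool_pos: [498.6, 132.0, 117.4]
tcp_rot: [3.106, 0.037, 1.195]
contact_force: [-20.6, -4.7, 16.9]
grip_width: 0.4
pos [498.6 132.  117.4] toolY deg -21.44 tool shift [ -6.6 -19.5  -0. ] F [-20.6  -4.7  16.9] w 0.4 t 14.5
down in tool axes (x,y) deg [ 2.1  -2.04] joints [ 0.139  0.474  1.735 -0.062  0.921  0.551]
```

```bash
python3 -m jog '[1,-1,5,0,0, 1,-1,5,0,0]';python3 go.py 478 133 117; python3 -m jog '[1,-1,5,0,0, 1,-1,5,0,0]';python3 go.py 478 133 117
```

```text
time: 14.7
tool_pos: [498.9, 128.1, 117.1]
tcp_rot: [3.124, 0.043, 1.196]
contact_force: [-12.0, 6.3, 4.4]
grip_width: 0.4
pos [498.9 128.1 117.1] toolY deg -21.43 tool shift [ -3.  -21.2  -0.2] F [-12.    6.3   4.4] w 0.4 t 14.7
down in tool axes (x,y) deg [ 2.45 -0.98] joints [ 0.129  0.481  1.722 -0.056  0.945  0.536]
time: 14.9
tool_pos: [505.0, 123.1, 117.1]
tcp_rot: [3.13, 0.045, 1.197]
contact_force: [1.5, 0.3, -0.1]
grip_width: 0.6
pos [505.  123.1 117.1] toolY deg -21.37 tool shift [ -0.6 -28.8  -0.2] F [ 1.5  0.3 -0.1] w 0.6 t 14.9
down in tool axes (x,y) deg [ 2.58 -0.65] joints [ 0.117  0.49   1.705 -0.055  0.958  0.522]
```

```bash
python3 -m jog '[1,-10,-12,0,0, 1,-12,-20,0,0, 0,0,0,-35,0, 0,0,0,-20,0]';python3 go.py 535 -199.5 165
```

```text
time: 15.3
tool_pos: [467.5, 115.5, 172.0]
tcp_rot: [3.132, 0.046, 1.196]
contact_force: [0.9, -0.1, 0.8]
grip_width: 12.1
pos [467.5 115.5 172. ] toolY deg -21.44 tool shift [-267.8  177.8   21.1] F [ 0.9 -0.1  0.8] w 12.1 t 15.3
down in tool axes (x,y) deg [ 2.66 -0.55] joints [ 0.111  0.358  1.743 -0.052  1.054  0.511]
```

```bash
python3 -m jog '[0,-34,22,0,0, 0,-34,22,0,0, 0,-34,22,0,0, 0,-34,22,0,0, 0,-34,22,0,0]';python3 -m jog '[0,-34,22,0,0, 0,-30,20,0,0, 0,-18,12,0,0, 0,-6,4,0,0]';python3 go.py 535 -199.5 100
```

```text
time: 15.8
tool_pos: [514.3, -85.7, 187.4]
tcp_rot: [3.118, 0.041, 1.205]
contact_force: [0.9, 0.0, 0.7]
grip_width: 52.1
time: 16.2
tool_pos: [540.1, -199.6, 194.6]
tcp_rot: [3.11, 0.043, 1.199]
contact_force: [-0.2, -0.1, 0.3]
grip_width: 83.6
pos [ 540.1 -199.6  194.6] toolY deg -21.23 tool shift [ 2.3 -7.8 94.4] F [-0.2 -0.1  0.3] w 83.6 t 16.2
down in tool axes (x,y) deg [ 2.45 -1.83] joints [-0.467  0.468  1.493 -0.043  1.145 -0.078]
```

```bash
python3 -m jog '[0,2,-5,40,0, 0,0,-3,35,0, 0,0,0,12,0]';python3 go.py 535 -199.5 54
```

```text
time: 16.5
tool_pos: [537.7, -201.5, 108.5]
tcp_rot: [3.1, 0.043, 1.196]
contact_force: [-1.0, 0.8, -0.2]
grip_width: 91.3
pos [ 537.7 -201.5  108.5] toolY deg -21.36 tool shift [ 3.2 -5.5 54.2] F [-1.   0.8 -0.2] w 91.3 t 16.5
down in tool axes (x,y) deg [ 2.48 -2.4 ] joints [-0.472  0.559  1.606 -0.049  0.931 -0.07 ]
```

```bash
python3 -m jog '[0,3,-4,30,0, 0,0,-4,16,0, 0,0,-2,5,0]';python3 go.py 535 -199.5 54; python3 - <<'E'
from go import *
for n,b in(("scene",(300,200,430,300)),("top",(290,170,420,268))):
    p,d=capture(n); x0,y0,x1,y1=b; cv2.imwrite(f"pics/f_{n}.png",cv2.resize(p[y0:y1,x0:x1,::-1],None,fx=6,fy=6,interpolation=2))
E
```

```text
time: 16.8
tool_pos: [532.2, -196.6, 56.3]
tcp_rot: [3.098, 0.043, 1.198]
contact_force: [-0.5, 0.2, 0.6]
grip_width: 92.0
pos [ 532.2 -196.6   56.3] toolY deg -21.26 tool shift [-1.6  3.6  2.5] F [-0.5  0.2  0.6] w 92.0 t 16.8
down in tool axes (x,y) deg [ 2.47 -2.5 ] joints [-0.469  0.622  1.669 -0.054  0.803 -0.06 ]
```

View pics/f_scene.png

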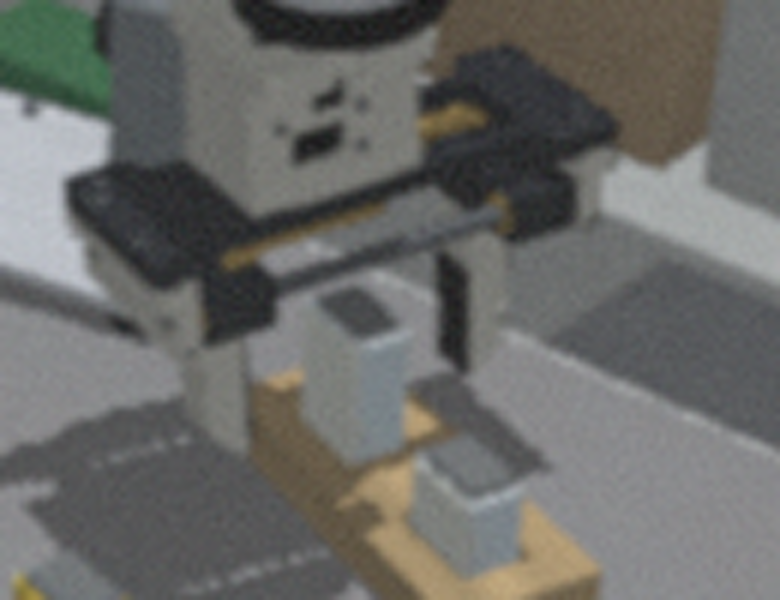

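```bash
python3 -m jog '[0.5,-2,3,1,0, 0.7,0,0,0,0, 1,0,0,0,0]';python3 go.py 535 -199.5 54; python3 -m jog '[1,0,0,0,0, 1,0,0,0,0, 1,0,0,0,0, 1,0,0,0,0,1,0,0,0,0]';python3 go.py 535 -199.5 54; python3 - <<'E'
from go import *
for n,b in(("scene",(300,200,430,300)),("top",(290,170,420,268))):
    p,d=capture(n); x0,y0,x1,y1=b; cv2.imwrite(f"pics/g_{n}.png",cv2.resize(p[y0:y1,x0:x1,::-1],None,fx=6,fy=6,interpolation=2))
E
```

```text
time: 17.2
tool_pos: [537.1, -200.7, 59.9]
tcp_rot: [3.091, 0.044, 1.198]
contact_force: [0.2, -0.2, -0.3]
grip_width: 72.0
pos [ 537.1 -200.7   59.9] toolY deg -21.23 tool shift [ 0.6 -2.7  5.7] F [ 0.2 -0.2 -0.3] w 72.0 t 17.2
down in tool axes (x,y) deg [ 2.51 -2.89] joints [-0.471  0.623  1.655 -0.053  0.81  -0.064]
time: 17.7
tool_pos: [537.9, -201.1, 61.5]
tcp_rot: [3.088, 0.044, 1.198]
contact_force: [1.0, -0.3, 1.0]
grip_width: 32.5
pos [ 537.9 -201.1   61.5] toolY deg -21.23 tool shift [ 0.8 -3.7  7.3] F [ 1.  -0.3  1. ] w 32.5 t 17.7
down in tool axes (x,y) deg [ 2.52 -3.05] joints [-0.471  0.62   1.654 -0.053  0.811 -0.064]
```

View pics/g_scene.png

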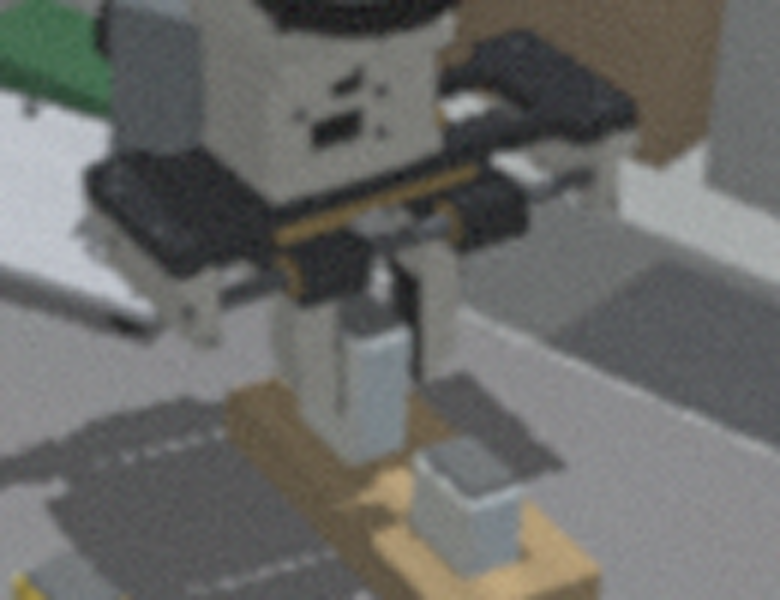

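```bash
python3 -m jog '[0.62,1,-5,7,0, 0.62,0,0,0,0]';python3 go.py 535 -199.5 54
```

```text
time: 18.0
tool_pos: [532.6, -198.2, 53.1]
tcp_rot: [3.091, 0.044, 1.198]
contact_force: [-0.5, -0.0, -0.3]
grip_width: 33.6
pos [ 532.6 -198.2   53.1] toolY deg -21.24 tool shift [-0.4  2.8 -0.7] F [-0.5 -0.  -0.3] w 33.6 t 18.0
down in tool axes (x,y) deg [ 2.51 -2.91] joints [-0.471  0.626  1.675 -0.054  0.787 -0.062]
```

```bash
python3 -m jog '[1,0,1,0,0, 1,0,0,0,0, 1,0,0,0,0, 1,0,0,0,0]';python3 go.py 535 -199.5 54
```

```text
time: 18.4
tool_pos: [534.0, -198.7, 53.0]
tcp_rot: [3.09, 0.044, 1.198]
contact_force: [-0.0, 0.6, -0.7]
grip_width: 24.1
pos [ 534.  -198.7   53. ] toolY deg -21.24 tool shift [-0.4  1.2 -0.9] F [-0.   0.6 -0.7] w 24.1 t 18.4
down in tool axes (x,y) deg [ 2.51 -2.97] joints [-0.471  0.628  1.671 -0.054  0.788 -0.062]
```

```bash
python3 -m jog '[1,-1,1,-20,0, 1,-2,2,-45,0, 1,-2,2,-45,0, 1,0,0,-15,0]';python3 go.py 580.3 57.5 190; python3 - <<'E'
from go import *
for n,b in(("scene",(300,170,430,270)),("top",(290,170,420,268))):
    p,d=capture(n); x0,y0,x1,y1=b; cv2.imwrite(f"pics/i_{n}.png",cv2.resize(p[y0:y1,x0:x1,::-1],None,fx=6,fy=6,interpolation=2))
E
```

```text
time: 18.8
tool_pos: [531.1, -197.1, 178.5]
tcp_rot: [3.099, 0.043, 1.198]
contact_force: [-0.3, -0.2, -0.9]
grip_width: 24.2
pos [ 531.1 -197.1  178.5] toolY deg -21.26 tool shift [254.3 -45.9 -24.4] F [-0.3 -0.2 -0.9] w 24.2 t 18.8
down in tool axes (x,y) deg [ 2.45 -2.47] joints [-0.471  0.463  1.551 -0.043  1.081 -0.079]
```

View pics/i_scene.png

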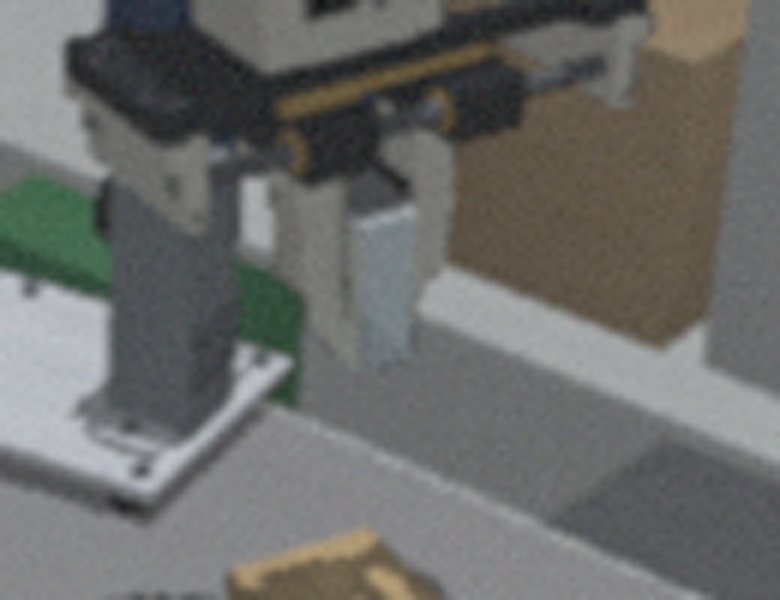

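```bash
python3 -m jog '[1,30,-5,-22,0, 1,42,-8,-4,0, 1,42,-8,-4,-8, 1,42,-14,-3,-8, 1,38,-18,-2,-8]';python3 go.py 580.3 57.5 190
```

```text
time: 19.4
tool_pos: [532.8, 3.7, 194.2]
tcp_rot: [3.129, 0.055, 1.621]
contact_force: [0.6, 0.5, -0.4]
grip_width: 23.9
pos [532.8   3.7 194.2] toolY deg 2.92 tool shift [51.5 50.1  2.1] F [ 0.6  0.5 -0.4] w 23.9 t 19.4
down in tool axes (x,y) deg [ 3.13 -0.74] joints [-0.108  0.402  1.603 -0.058  1.116 -0.134]
```

```bash
python3 -m jog '[1,25,25,0,-5, 1,18,18,0,0, 1,6,6,0,0]';python3 go.py 580.3 57.5 130
```

```text
time: 19.7
tool_pos: [571.5, 64.0, 185.3]
tcp_rot: [-3.136, 0.052, 1.723]
contact_force: [-0.3, 0.1, -1.8]
grip_width: 24.0
pos [571.5  64.  185.3] toolY deg 8.68 tool shift [-4.9  8.  55.6] F [-0.3  0.1 -1.8] w 24.0 t 19.7
down in tool axes (x,y) deg [3.   0.32] joints [ 0.005  0.493  1.478 -0.057  1.169 -0.124]
```

```bash
python3 -m jog '[1,-5,6,32,-1, 1,-1,0,20,0, 1,0,0,8,0, 1,0,0,0,0]';python3 go.py 580.3 57.5 118
```

```text
time: 20.1
tool_pos: [577.1, 55.8, 118.9]
tcp_rot: [-3.129, 0.052, 1.742]
contact_force: [-0.3, 0.0, -0.5]
grip_width: 23.6
pos [577.1  55.8 118.9] toolY deg 9.8 tool shift [1.2 3.4 0.8] F [-0.3  0.  -0.5] w 23.6 t 20.1
down in tool axes (x,y) deg [2.96 0.75] joints [-0.009  0.577  1.535 -0.062  1.034 -0.148]
```

Nearly there; small correction, then verify by image.

```bash
python3 -m jog '[1,1,3,1,0, 1,0,0,0,0, 1,0,0,0,0]';python3 go.py 580.3 57.5 118;  python3 - <<'E'
from go import *
for n,b in(("scene",(220,150,350,250)),("top",(170,170,300,268))):
    p,d=capture(n); x0,y0,x1,y1=b; cv2.imwrite(f"pics/j_{n}.png",cv2.resize(p[y0:y1,x0:x1,::-1],None,fx=6,fy=6,interpolation=2));cv2.imwrite(f"pics/jf_{n}.png",p[:,:,::-1]);np.save(f"pics/j_{n}.npy",d)
E
```

```text
time: 20.4
tool_pos: [580.6, 56.6, 119.2]
tcp_rot: [-3.13, 0.052, 1.741]
contact_force: [0.2, 0.3, 0.1]
grip_width: 23.6
pos [580.6  56.6 119.2] toolY deg 9.71 tool shift [ 1.  -0.2  1.1] F [0.2 0.3 0.1] w 23.6 t 20.4
down in tool axes (x,y) deg [2.98 0.65] joints [-0.007  0.582  1.525 -0.062  1.037 -0.146]
```

View pics/j_scene.png

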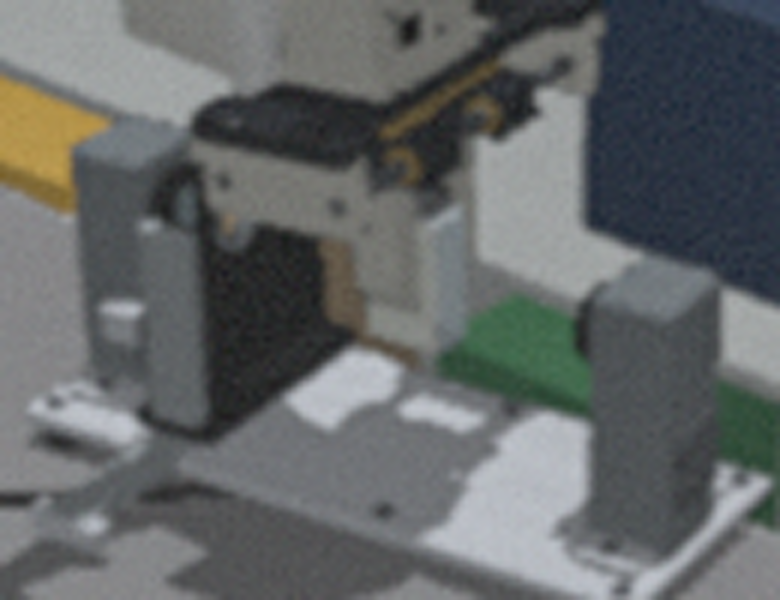

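View pics/j_top.png

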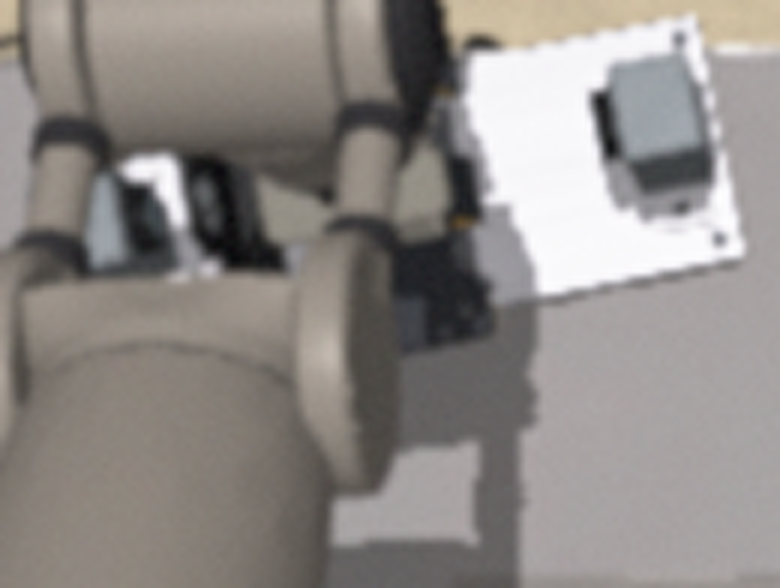

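View pics/jf_scene.png

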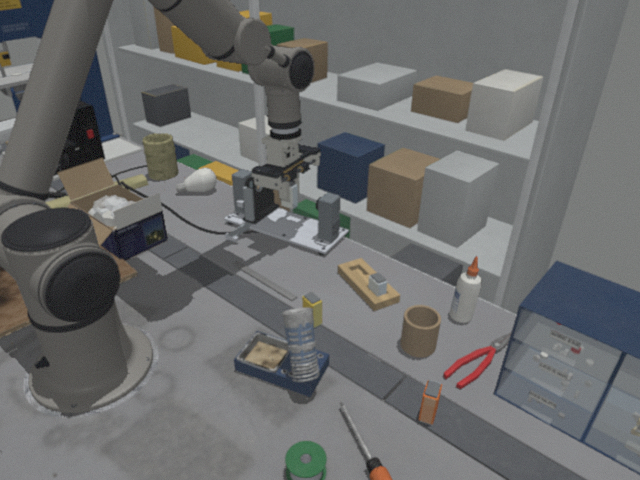

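```bash
python3 - <<'E'
from m import *
B=np.array([577.7,72.2]);th=np.radians(10.0);R=np.array([[np.cos(th),-np.sin(th)],[np.sin(th),np.cos(th)]])
for x in(-12,12):
  for z in(73,131,137):
    print(x,z,np.round((proj("scene",[*(B+R@[x,-34.5]),z])-[220,150]+.5)*6))
im=cv2.imread("pics/jf_scene.png");cv2.imwrite("pics/j_z.png",cv2.resize(im[178:216,280:310],None,fx=15,fy=15,interpolation=2))
E
```

```text
-12 73 [444. 363.]
-12 131 [441. 238.]
-12 137 [441. 224.]
12 73 [476. 340.]
12 131 [473. 215.]
12 137 [473. 202.]
```

View pics/j_z.png

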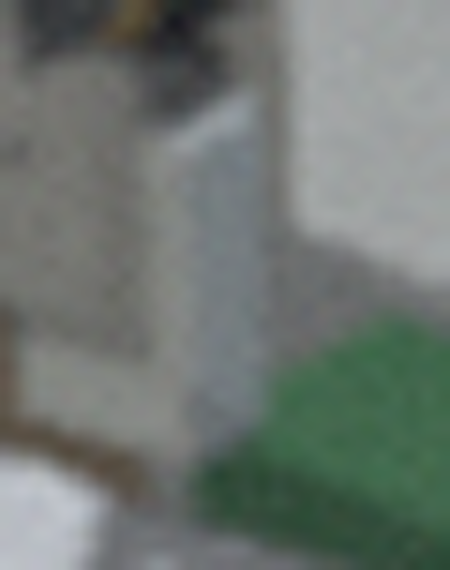

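```bash
python3 go.py 580.3 57.5 118; python3 -c "from plant import close_job; print(close_job())"
```

```text
pos [580.6  56.6 119.2] toolY deg 9.72 tool shift [ 1.  -0.2  1.1] F [ 0.  -0.6 -0.9] w 24.1 t 20.5
down in tool axes (x,y) deg [2.98 0.64] joints [-0.007  0.582  1.525 -0.062  1.037 -0.146]
the job is handed in; nothing more can be done
None
```

I pushed the carriage home, took the taller cell from the rack by its frosted faces, and handed the job in at 20.5 s with the gripper still holding the cell in the light path. No verdict was reported.

**Carriage:** it was pushed until it hit its stop. After I let go, the pictures showed it staying there, with lamp light visible through its hole, also in the last picture.

**Last checks on the cell:**
- **Position:** the tool is about 1 mm from its target. The cell's centre is at about 106 mm height, against 105 mm asked.
- **Turn:** the jaws stand at 9.7° and the bench at 10.0°.
- **Grip:** the opening reads 24.1 mm and no outside force shows on the tool.
- **Rack:** the shorter cell is still in its pocket, and nothing else on the desk looks moved.

**What was less clean:**
- **Tool tilt:** the arm's pose drifted with each move, and the tool leaned up to about 6.7°. I pressed the closed fingers against the tab of the homed carriage again, with up to about 30 N, to straighten it. On the last press they slid past the tab's edge; the later pictures show the carriage still home.
- **Cell tilt:** the tool ended with a 3° lean, and the last picture suggests the cell leans about 2°, in the direction along the beam.
- **Offset:** the scene camera puts the cell 1 to 3 mm off toward the carriage, within the calibration error. Its position along x comes from the arm's reading and was not checked separately by camera.
- **Force reading:** it stayed near zero during the first push, although the carriage clearly resisted.

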